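# Fasten the hob's battery cover with its quarter-turn stud

## Task

Fasten the battery cover of the small gas hob: take the steel T-handled stud out of the bamboo stand, put its cross-lug through the slot in the cover, press it gently down against the spring to the firm stop, turn it a quarter turn clockwise (seen from above) until the lug catches, then let it spring up and leave it standing there. Do not force it, for the catch under the cover is fragile (it breaks at 30 N), and leave the other things on the counter where they are.

Things in the scene. Friction and masses are not known exactly. Their poses are not given: they have to be found in the camera images.
- hob: Fixed gas hob, a dark steel case 240 (x) x 340 (y) x 70 mm high, origin at the centre of its underside, z up. The burner with its pan support (up to 100 mm above the counter, radius 85 mm) is centred at (10, -70) mm; a 110 x 100 mm aluminium battery cover lies flush in the top around the slot.
- slot (a point): Centre of the mouth of the slot in the aluminium cover, level with its face (70 mm above the counter), at (-40, 90) mm in the hob's frame; axes as the hob's. The slot is 38 mm long along x, 11.5 mm wide along y, in 3 mm sheet. Below it is the catch, which only lets the stud turn clockwise from above, 0 to 90 degrees, with 7 degrees of play at each end. 30 N or more on it (press or twist) breaks it.
- catch (a point): Nominal middle of the hidden catch, 22 mm straight under slot. The true catch is up to 7 mm higher or lower (unseen; felt only). Nominal depths under the cover's face: lug's foot meets a spring plate at 18 mm (3 N, +0.35 N per mm); lug's upper face must pass 22 mm to turn; rigid stop with it at 23.6 mm (spring 8 N there; press 10 to 20 N); turned 90 degrees, it springs up into a notch at 12 mm.
- stand: Fixed bamboo block 100 (x) x 70 (y) x 30 mm high, origin at the centre of its underside, with a central slot 40 (x) x 14 (y) mm, floor 10 mm above the counter, in which the stud stands upright with its lug along the slot.
- stud_head (a point): Centre of the stud's handle, where to grip it; z up along its shank. Plain loose steel stud, about 80 g. Handle: flat bar 44 (x) x 14 (y) x 24 mm (z), gripped across the 14 mm. Below it a round 9 mm shank, and at the foot a cross-lug parallel to the handle: 34 (x) x 9 (y) x 8 mm high, its lowest 3 mm stepped in to 31 x 6.5 mm. The foot is 64 mm below this point. A half turn gives the same stud.
- stud_lug (a point): Centre of the upper face of the stud's cross-lug (8 mm above the stud's foot, 56 mm below stud_head), axes as stud_head: x along the lug.
- stud: The whole stud, origin at the centre of its foot (underside of the lug), 76 mm tall; axes as stud_head.
- kettle: Bystander: chrome kettle, 176 mm across, 215 mm high, origin at its foot.
- flask: Bystander: red plastic tea flask with a press button, 114 mm across, 251 mm high, origin at its foot.
- sugar_bowl: Bystander: white porcelain sugar bowl with lid, 96 mm across, 80 mm high, ears along y to 128 mm, origin at its foot.
- cup0: Bystander: small glass cup, 58 mm across, 60 mm high, origin at its foot.
- cup1: Bystander: small glass cup, as cup0.
- cup2: Bystander: small glass cup, as cup0.
- coasters: Fixed bamboo coaster holder 100 x 100 x 58 mm with cork coasters, origin at its foot.
Things that resemble listed ones, but are neither listed nor needed, are in the scene too. What is shaped like the stud but blue, green or yellow is not meant.

How it is judged:
On the way, in this order (a step that is already met when the one before it is completed fails the run):
1. the stud's lug has gone through the slot, lug along the slot (z of stud_lug in the frame of slot below -0.004 m and horizontal distance between stud_lug and slot below 0.006 m and angle between the x axis of stud_lug and the x axis of slot, either way round below 0.25 rad), for 0.03 s.
2. pressed down under the catch, the lug has been turned a quarter turn (z of stud_lug in the frame of slot below -0.002 m and horizontal distance between stud_lug and slot below 0.006 m and angle between the x axis of stud_lug and the x axis of slot, either way round above 1.42 rad), for 0.05 s.
At the end, for the whole second after the job is handed in: The stud stands upright (within 0.15 rad) and at rest in the slot, its lug turned square to the slot (at least 1.42 rad) and sprung up into its notch: upper face of the lug 2 to 19.5 mm below the cover's face, within 6 mm of the slot's centre (all of step 2 and z of stud_lug in the frame of slot above -0.0195 m and angle between stud's own z axis and vertical below 0.15 rad and linear speed of stud below 0.02 m/s); the robot touches nothing.
It fails at once if the stud was pressed or twisted against the hob with more than 30 N (contact force between stud and hob above 30 N).
It fails at once if a bystander was shifted by more than 30 mm or tipped (distance of any of kettle, flask, sugar_bowl, cup0, cup1, cup2 from where it was at the start of the episode above 0.03 m or angle between any of kettle, flask, sugar_bowl, cup0, cup1, cup2's own z axis and vertical above 0.4 rad).
It also fails if it takes over 45 s, if anything falls off the work surface, if the arm or the gripper's body presses on something with over 40 N, if the wrist force passes 120 N, or if a joint passes its speed limit or range.

## Robot

A 6-joint arm with a two-finger parallel gripper is mounted at the origin on the work surface. World frame = base frame: x ahead of the robot, y to its left, z up, the work surface at z = 0. Lengths are in m, angles in rad, forces in N, time in s.
With the tool pointing down it reaches from about 0.35 to 0.85 m from the base axis. Payload 8.1 kg.
Tool frame: the origin (TCP) lies midway between the tips of the shut fingers; the grasp point (between the pads) lies 19 mm behind it; z points along the fingers, y is the line along which they close (so a half turn about z gives the same grasp; the last joint's range is limited). The gripper opens to 85 mm and grips with 20 to 120 N. Pads are 22 mm wide; open, the fingers measure 114 mm over their backs; the gripper's body (76 mm by 85 mm) begins 54 mm behind the grasp point. The pads swing forward as they close: fully open they stand 13 mm farther back than shut.
Start: joints at [1.064, 0.13, 1.488, -0, 1.523, -0.085], TCP at [0.246, 0.547, 0.231] pointing down, gripper open.
Joint ranges: [-2.96, 2.96], [-0.89, 2.26], [0.02, 2.5], [-1.34, 4.48], [0, 2.73], [-2.66, 2.66]. Speed limits (rad/s): [2.39, 2.39, 2.79, 3.14, 3.14, 3.14].

## Interface

Orientations are given as a unit quaternion [x, y, z, w].
In Python, from workcell import sense, grab_frame, camera_model, sign_off, cut_out, landmark_of gives the robot as it stands. The module is installed in compiled form; this text tells all that it offers.
- The arm moves only by the shell command python3 -m handwheel 'ROWS' [OPENING]. ROWS is JSON, a list of rows, each a list of 4 numbers: the shift along the tool's x, y, z in cm, then the turn about the tool's z in rad. A call has 1 to 20 rows; each row is the pose to reach, as a shift and turn from the pose commanded when the call began, along the tool's axes at that moment; what a row does not reach only later rows make up. A row lasts 1/10 s, in which the tool goes at most 50 mm and 8.59 degrees, less where a joint would pass 70% of its speed; a pose out of reach is approached as far as the arm can. A call with a gripper value outside its range is refused whole. OPENING is the finger opening in cm, from 0 to 8.54, set as the call begins (- or left out, the last holds). The fingers move at their own pace and stop on an object; the grip force is fixed at half the most. Time passes only in rows, so rows that repeat a pose let the fingers close. It gives the time, the measured TCP pose, the force and the opening at its end, in the units of the state.
- sense(): the state, without advancing time (a new reading comes with each control period).
- grab_frame(name): name is "side" or "top" or "wrist"; returns (picture, depth): 480x640x3 uint8, blue, green, red; 480x640 float32, m along the optical axis (not along the pixel's ray), 0 where there is no reading.
- camera_model(name): a dict with "fx", "fy", "cx", "cy" (pixels), "k1" (the pictures are not rectified: a ray, as slopes to the right and down, at radius r is drawn at 1 + k1 r^2 times it, then the intrinsics apply), "T" (4x4, takes a point from camera to world coordinates). Camera axes: x right, y up, looking along -z (the intrinsics and any distortion apply to the point x, -y, -z); pixel columns grow to the right and rows downward; lengths in m; the calibration is good to about 2 mm. A picture is of the moment at which its call begins: read the wrist's pose just before it. camera_model takes no time and is no camera call; for the wrist camera it gives the pose at the moment of the call.
- sign_off(): hands the job in, once; it reports no verdict.
Trained networks look in the newest picture that a camera, given by its name, has taken for a name from the list of things; names that differ only in an ending like _2 or _b are one class to them, and where a whole thing is asked for, a point or a joint stands for the part that bears it (a point fixed in the world has none). Each returns a list of dicts, best first, with "conf" (0 to 1); they miss things now and then, are a little off and sometimes report something else, mostly with a low value. They report only what shows in the picture. A call takes as long as a camera call. They do not tell look-alikes from the thing itself.
- cut_out(camera, name): "pixels" (480x640 bool, what is visible of it) and "point" ([row, column] in pixels, amid what is visible of it).
- landmark_of(camera, name): "point" ([row, column] in pixels: a listed point, or the origin of a listed thing).
The state is a dict: "t": time; "joint_pos": joint angles; "joint_vel": joint speeds; "tau": joint torques, N m; "tcp_pos": TCP position; "orientation": TCP orientation; "force": force on the tool from outside, world axes, zero at the start; "moment": the same for the moment, N m; "gripper_width": finger opening in m.
Only numpy, scipy, OpenCV 4.12 (cv2) and the standard library are available. Lean on these libraries where they do the work, as an engineer would, in place of code of your own. Each camera call takes 0.05 s, during which the arm holds its last target. There are 200 camera calls.

## Working session

There is one attempt and no reset: what is moved stays moved. The work goes in short steps, Python scripts to look and compute and a shell command to move; the robot and the scene stay as the last step left them, time stands still between calls to the robot, and variables do not carry over. Pictures are saved under pics/ and viewed, on a budget of 10 in all, crops included, one or two more only if the job needs it, and the job is handed in when it is done.

```bash
mkdir -p pics; cat > h.py <<'E'
import numpy as np, cv2
from workcell import *
def ray(m,row,col):
    u=np.array([(col-m["cx"])/m["fx"],(row-m["cy"])/m["fy"]]);s=u.copy()
    for _ in range(20): s=u/(1+m["k1"]*(s@s))
    return s
def atdepth(m,row,col,d):
    s=ray(m,row,col);return (np.array(m["T"])@[s[0]*d,-s[1]*d,-d,1])[:3]
def atz(m,row,col,z):
    T=np.array(m["T"]);s=ray(m,row,col);v=T[:3,:3]@[s[0],-s[1],-1];o=T[:3,3]
    return o+v*(z-o[2])/v[2]
def cloud(m,dep,mask):
    r,c=np.nonzero(mask&(dep>0));
    return np.array([atdepth(m,a,b,dep[a,b]) for a,b in zip(r,c)])
def proj(m,p):
    q=np.linalg.inv(np.array(m["T"]))@[*p,1];s=np.array([q[0],-q[1]])/-q[2];s=s*(1+m["k1"]*(s@s))
    return s[1]*m["fy"]+m["cy"],s[0]*m["fx"]+m["cx"]
E
python3 - <<'E'
from h import *
np.set_printoptions(precision=4,suppress=True)
print(sense())
ims=[]
for c in ("top","side"):
    im,d=grab_frame(c);m=camera_model(c);cv2.imwrite(f"pics/{c}0.png",im);np.save(f"{c}0.npy",d)
    print(c,m["fx"],m["k1"],np.array(m["T"])[:3,3])
    for n in ("slot","stud_head","stud","stand","hob"):
        for r in landmark_of(c,n)[:4]:
            p=r["point"];a,b=int(p[0]),int(p[1]);print(c,n,round(r["conf"],2),np.round(p,1),atdepth(m,*p,d[a,b]) if 0<=a<480 and 0<=b<640 and d[a,b]>0 else None, atz(m,*p,0.07))
E
```

```text
{'t': 0.0, 'joint_pos': array([ 1.0636,  0.1312,  1.4893, -0.    ,  1.523 , -0.0854]), 'joint_vel': array([ 0.0012, -0.0003,  0.0011, -0.0006, -0.0003, -0.0021]), 'tau': array([ -0.0004, -56.9387, -50.0551,  -0.    ,   0.0146,   0.0001]), 'tcp_pos': array([0.2453, 0.5469, 0.2302]), 'orientation': array([ 0.2093,  0.9778, -0.0009, -0.0003]), 'force': array([ 0.3022, -0.1069,  0.0411]), 'moment': array([ 0.0091, -0.0487, -0.0428]), 'gripper_width': 0.08521785364782684}
top 453.5593602751551 -0.1131200025291888 [ 0.3282 -0.0317  1.389 ]
top slot 0.61 [213.8 317. ] [ 0.6042 -0.0082  0.0606] [ 0.6023 -0.0083  0.07  ]
top slot 0.6 [253.8 214.8] [0.4857 0.2922 0.0847] [0.4875 0.2959 0.07  ]
top slot 0.45 [186.8 254.4] [0.6917 0.1809 0.0602] [0.689  0.1793 0.07  ]
top slot 0.4 [284.6 469. ] [ 0.3821 -0.4291  0.1316] [ 0.3848 -0.4485  0.07  ]
top stud_head 0.69 [238.2 253.7] [0.5315 0.1792 0.0746] [0.5322 0.18   0.07  ]
top stud_head 0.67 [256.1 213.7] [0.4792 0.2958 0.0828] [0.4807 0.299  0.07  ]
top stud_head 0.55 [274.6 189.2] [0.4269 0.3728 0.0669] [0.4266 0.3718 0.07  ]
top stud_head 0.4
[... 887 characters left out ...]
 0.1853 0.07  ]
side stud_head 0.54 [339.9 345.1] [0.4734 0.2973 0.0852] [0.4729 0.2848 0.07  ]
side stud 0.85 [360.  343.7] [0.475  0.3075 0.0309] [0.476  0.3369 0.07  ]
side stud 0.84 [395.7 362.1] [0.4374 0.3819 0.0125] [0.4415 0.4187 0.07  ]
side stud 0.79 [324.9 318.7] [0.5335 0.1884 0.0058] [0.5304 0.2446 0.07  ]
side stud 0.71 [356.  344.7] [0.4729 0.2969 0.0309] [0.474  0.3268 0.07  ]
side stand 0.59 [364.  344.3] [0.4738 0.3177 0.0307] [0.4749 0.3467 0.07  ]
side stand 0.55 [336.6 342.8] [0.4781 0.2887 0.0853] [0.4778 0.276  0.07  ]
side hob 0.8 [247.5 284.1] [ 0.6334 -0.0244  0.069 ] [ 0.6332 -0.0231  0.07  ]
side hob 0.33 [320.7 242.5] [0.7042 0.2247 0.0553] [0.7001 0.2377 0.07  ]
```

View pics/top0.png

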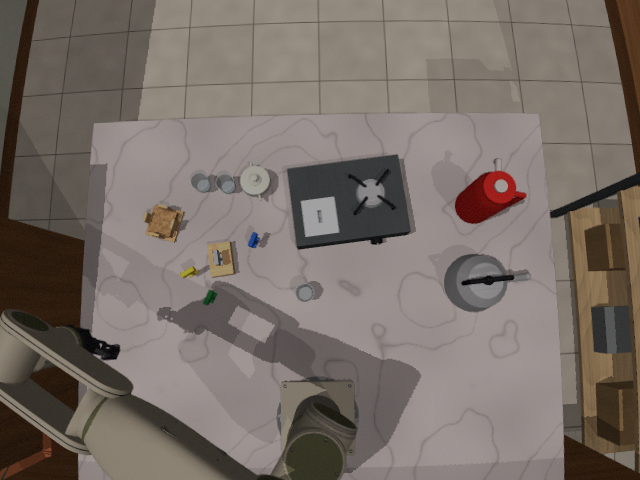

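View pics/side0.png

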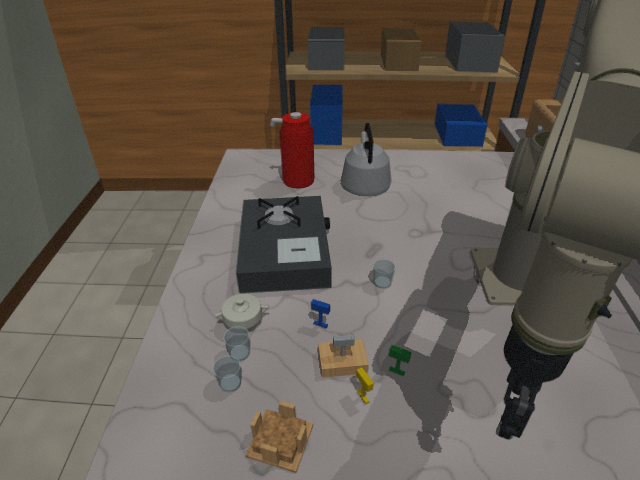

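The stud is in the stand at about (219,257) in the top picture. The blue, yellow and green look-alikes lie around it, at (254,240), (189,271) and (209,297). The slot is in the white cover at about (320,215). I'll move over the stand and look with the wrist camera.

```bash
python3 -m handwheel '[[-4,-2,-0.5,-0.1],[-8,-4,-1,-0.2],[-12,-6,-2,-0.3],[-16,-8,-3,-0.4],[-20,-10,-3,-0.5],[-25,-12,-3,-0.55],[-29,-14,-3,-0.55],[-31.5,-14.3,-3,-0.55],[-31.5,-14.3,-3,-0.55],[-31.5,-14.3,-3,-0.55],[-31.5,-14.3,-3,-0.55]]' 5
cat >> h.py <<'E'
np.set_printoptions(precision=4,suppress=True)
from scipy.spatial.transform import Rotation as R
def tool(): 
    s=sense();return np.array(s["tcp_pos"]),R.from_quat(s["orientation"])
E
python3 - <<'E'
from h import *
m=camera_model("wrist");im,d=grab_frame("wrist");cv2.imwrite("pics/w1.png",im);np.save("w1.npy",d)
p,r=tool();print(p,r.as_matrix(),np.array(m["T"])[:3,3])
for n in ("stud_head","stand","stud"):
    for q in landmark_of("wrist",n)[:3]:
        a,b=map(int,q["point"]);print(n,q["conf"],q["point"],atdepth(m,*q["point"],d[a,b]))
for q in cut_out("wrist","stud_head")[:3]+cut_out("wrist","stand")[:2]:
    c=cloud(m,d,q["pixels"]);top=c[c[:,2]>np.percentile(c[:,2],80)-.006]
    print(q["conf"],q["point"],len(top),top.mean(0),cv2.minAreaRect((top[:,:2]*1000).astype(np.float32)))
E
```

```text
t: 1.7
tcp_pos: [0.4738, 0.2887, 0.2613]
orientation: [-0.064, 0.998, 0.0, -0.0]
force: [0.5, 0.5, 0.1]
gripper_width: 0.0503
[0.4737 0.2889 0.2613] [[-0.9916 -0.1292 -0.0001]
 [-0.1292  0.9916  0.0002]
 [ 0.0001  0.0003 -1.    ]] [0.3927 0.278  0.4045]
stud_head 0.91 [70.8, 367.0] [0.3605 0.313  0.0772]
stud_head 0.87 [212.5, 317.8] [0.4746 0.2897 0.0853]
stud_head 0.69 [176.7, 427.5] [0.4345 0.377  0.0767]
stand 0.91 [192.7, 319.0] [0.4574 0.2884 0.0872]
stud 0.83 [78.1, 361.2] [0.3661 0.3095 0.0764]
stud 0.67 [226.5, 217.0] [0.5228 0.1893 0.0088]
stud 0.66 [166.4, 409.7] [0.4341 0.3747 0.0201]
0.92 [70.9, 368.8] 1076 [0.3599 0.3144 0.0763] ((360.03924560546875, 314.4371337890625), (14.381418228149414, 43.28012466430664), 66.21395874023438)
0.92 [243.0, 200.4] 744 [0.527  0.1863 0.0762] ((528.5443725585938, 185.2812042236328), (14.177608489990234, 44.344078063964844), 67.81563568115234)
0.7 [211.7, 318.1] 858 [0.475  0.2908 0.0864] ((475.98626708984375, 290.78045654296875), (43.51007843017578, 13.616552352905273), 7.81378698348999)
0.82 [191.2, 310.2] 6244 [0.4727 0.2898 0.0307] ((477.22698974609375, 290.76416015625), (101.00634765625, 70.02163696289062), 8.193390846252441)
```

View pics/w1.png

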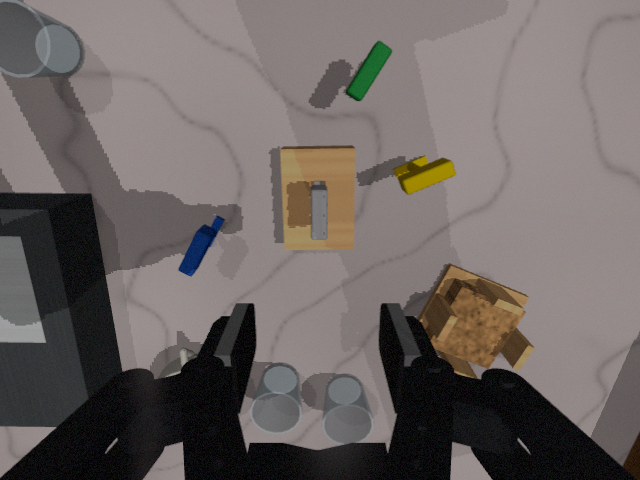

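The wrist picture shows the steel stud upright in the stand at pixel (212,318). Measured: (0.476, 0.291), yaw about 8°, top at 86 mm as it should be. I'll descend so the tip is 58 mm above the counter, then grip.

```bash
python3 -m handwheel '[[-0.25,0.16,4,-0.01],[-0.25,0.16,8,-0.01],[-0.25,0.16,12,-0.01],[-0.25,0.16,16,-0.01],[-0.25,0.16,18.5,-0.01],[-0.25,0.16,20.3,-0.01],[-0.25,0.16,20.3,-0.01],[-0.25,0.16,20.3,-0.01],[-0.25,0.16,20.3,-0.01]]'
python3 -m handwheel '[[0,0,0,0],[0,0,0,0],[0,0,0,0],[0,0,0,0],[0,0,0,0],[0,0,0,0],[0,0,0,0]]' 0.5
python3 -c "
from workcell import *;s=sense();print(s['joint_pos'],s['moment'],s['force'],s['tcp_pos'])"
```

```text
t: 2.9
tcp_pos: [0.4779, 0.2906, 0.0601]
orientation: [-0.069, 0.998, 0.001, 0.001]
force: [-0.1, 0.5, -0.2]
gripper_width: 0.0502
t: 3.6
tcp_pos: [0.4775, 0.2904, 0.0594]
orientation: [-0.069, 0.998, 0.0, 0.001]
force: [-0.3, 0.6, 6.4]
gripper_width: 0.0126
[ 4.54525776e-01  1.69372531e-01  1.77172663e+00  1.64103141e-04
  1.19856172e+00 -1.25455368e+00] [0.05086917 0.15128205 0.03198959] [-0.33145646  0.58175135  6.4462853 ] [0.47751128 0.29038336 0.0594203 ]
```

```bash
python3 -m handwheel '[[0,0,-1.5,0],[0,0,-4,0],[0,0,-7,0],[0,0,-11,0],[0,0,-15,0],[-1,-3,-16,0.02],[-3,-7,-16,0.02],[-5,-11,-16,0.02],[-7,-15,-16,0.02],[-9,-19,-16,0.02],[-11,-23,-16,0.02],[-12.5,-27,-16,0.02],[-14,-30,-16,0.02],[-14.1,-31.2,-16,0.02],[-14.1,-31.2,-16,0.02],[-14.1,-31.2,-16,0.02],[-14.1,-31.2,-16,0.02]]'
python3 - <<'E'
from h import *
m=camera_model("wrist");im,d=grab_frame("wrist");cv2.imwrite("pics/w2.png",im);np.save("w2.npy",d)
p,r=tool();print(p,r.as_matrix(),np.array(m["T"])[:3,3],sense()["force"])
for n in ("slot","stud_head","stud_lug"):
    for q in landmark_of("wrist",n)[:3]:
        a,b=map(int,q["point"]);print(n,q["conf"],q["point"],atz(m,*q["point"],.07))
ims,ds=grab_frame("side");cv2.imwrite("pics/s2.png",cv2.resize(ims[130:330,180:420],None,fx=3,fy=3)[:600])
ms=camera_model("side")
for n in ("stud_head","stud_lug"):
    for q in landmark_of("side",n)[:4]:
        a,b=map(int,q["point"]);print(n,q["conf"],q["point"],atdepth(ms,*q["point"],ds[a,b]))
E
```

```text
t: 5.3
tcp_pos: [0.6588, 0.0019, 0.2186]
orientation: [-0.06, 0.998, 0.0, -0.0]
force: [-0.7, 0.6, -0.2]
gripper_width: 0.0127
[0.6589 0.0019 0.2186] [[-0.9928 -0.1197  0.    ]
 [-0.1197  0.9928  0.0003]
 [-0.0001  0.0003 -1.    ]] [ 0.5776 -0.0081  0.3618] [-0.3852  0.1954 -0.943 ]
slot 0.67 [338.7, 314.5] [0.7636 0.0125 0.07  ]
slot 0.66 [129.3, 299.3] [ 0.5932 -0.0185  0.07  ]
slot 0.66 [277.1, 485.7] [0.6901 0.1437 0.07  ]
stud_head 0.94 [333.5, 317.0] [0.7583 0.014  0.07  ]
stud_head 0.6 [69.1, 600.5] [0.5287 0.1829 0.07  ]
stud_lug 0.68 [75.6, 556.1] [0.5364 0.1537 0.07  ]
stud_lug 0.61 [271.7, 316.6] [0.7016 0.0069 0.07  ]
stud_lug 0.61 [268.7, 319.0] [0.6988 0.0085 0.07  ]
stud_head 0.84 [379.2, 366.3] [0.4325 0.3844 0.074 ]
stud_head 0.73 [198.6, 266.5] [0.6574 0.0291 0.2572]
stud_head 0.68 [304.0, 320.0] [0.5296 0.1877 0.0766]
stud_head 0.57 [355.0, 397.3] [0.3658 0.3199 0.0675]
stud_lug 0.88 [325.9, 319.9] [0.5306 0.189  0.003 ]
stud_lug 0.69 [219.1, 268.9] [ 0.6621 -0.0007  0.178 ]
stud_lug 0.62 [372.1, 399.1] [0.4949 0.8929 0.8106]
stud_lug 0.62 [398.2, 361.5] [ 0.4376  0.3775 -0.0037]
```

View pics/w2.png

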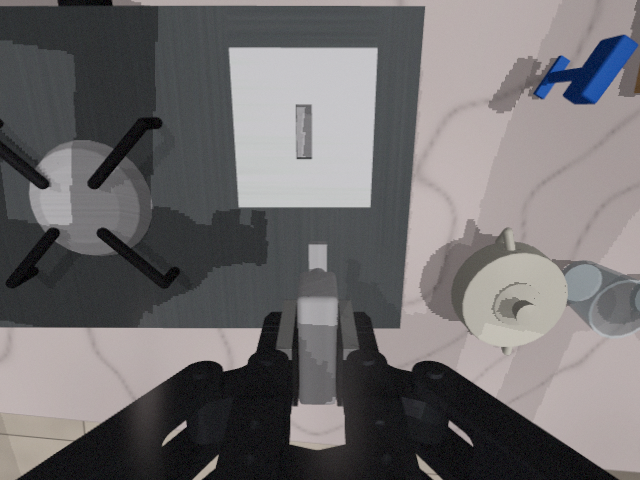

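View pics/s2.png

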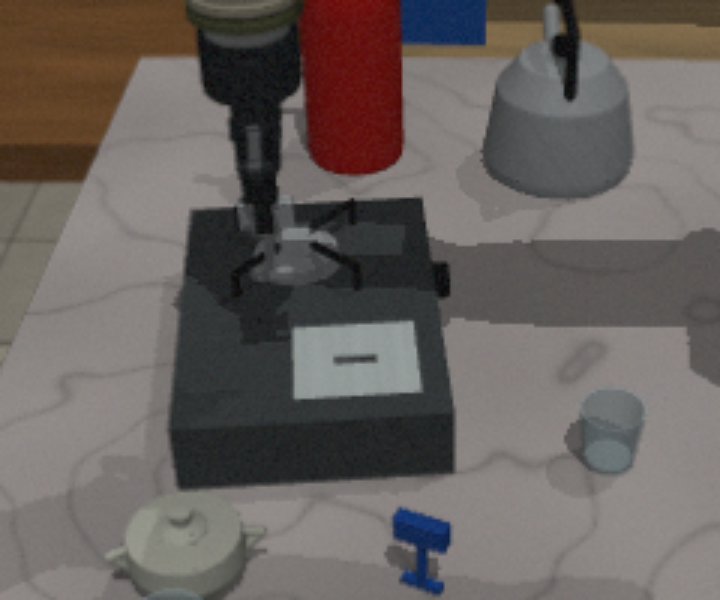

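```bash
cat > slot.py <<'E'
from h import *
import sys
def slot(im,m,r0,r1,c0,c1,k=25):
    g=cv2.cvtColor(im,cv2.COLOR_BGR2GRAY);b=g[r0:r1,c0:c1];t=np.median(b)-k
    n,l,s,ce=cv2.connectedComponentsWithStats((b<t).astype(np.uint8));i=1+np.argmax(s[1:,4])
    rr,cc=np.nonzero(l==i);print("px",s[i],t)
    P=np.array([atz(m,a+r0,e+c0,.07)[:2] for a,e in zip(rr,cc)])*1000
    q=cv2.minAreaRect(P.astype(np.float32));return q,P.mean(0)
if __name__=="__main__":
    im=cv2.imread("pics/w2.png");m=camera_model("wrist")
    print(slot(im,m,85,180,270,345))
    p,r=tool()
    print("lug near edge",atz(m,243.5,318,.1776),"handle near top",atz(m,272,319,.245), p)
    # plate
    g=cv2.cvtColor(im,cv2.COLOR_BGR2GRAY);b=g[30:225,210:395]>150
    rr,cc=np.nonzero(b);P=np.array([atz(m,a+30,e+210,.07)[:2] for a,e in zip(rr,cc)])*1000
    print("plate",cv2.minAreaRect(P.astype(np.float32)))
    im=cv2.imread("pics/side0.png");ms=camera_model("side");print(slot(im,ms,243,258,285,312))
    d=np.load("w2.npy");print([ (k,round(float(atdepth(m,k,318,d[k,318])[2]),4),round(float(atdepth(m,k,318,d[k,318])[0]),4)) for k in range(236,345,6)])
    cv2.imwrite("pics/z2.png",cv2.resize(im[0:1,0:1],(9,9)))
E
python3 slot.py
```

```text
px [ 25  19  18  56 894] 173.0
(((595.255126953125, -16.40099334716797), (38.18983840942383, 11.721741676330566), 7.216248035430908), array([594.6482, -16.5426]))
lug near edge [ 0.6411 -0.0009  0.1776] handle near top [ 0.6276 -0.0024  0.245 ] [0.6593 0.0008 0.2184]
plate ((595.0466918945312, -16.519325256347656), (109.32128143310547, 100.3822021484375), 6.655179023742676)
px [ 6  5 15  4 45] 128.0
(((595.5158081054688, -16.12247085571289), (37.150516510009766, 12.611857414245605), 3.6305763721466064), array([595.4408, -17.1101]))
[(236, 0.0705, 0.6717), (242, 0.1741, 0.6415), (248, 0.1779, 0.6434), (254, 0.1774, 0.6467), (260, 0.1789, 0.6493), (266, 0.1768, 0.6534), (272, 0.2245, 0.6363), (278, 0.2298, 0.6365), (284, 0.2357, 0.6361), (290, 0.2398, 0.6365), (296, 0.2441, 0.6366), (302, 0.2463, 0.6376), (308, 0.245, 0.6405), (314, 0.2462, 0.6421), (320, 0.2459, 0.6445), (326, 0.2455, 0.647), (332, 0.2454, 0.6494), (338, 0.2449, 0.652), (344, 0.2461, 0.6536)]
```

Slot measured at (0.5953, -0.0165), yaw about 7°, and it has the right size, 38 x 11.7 mm. The wrist and side cameras agree. The stud hangs upright, with its lug near (0.658, 0.001). I'll move to about 12 mm above the slot and check again.

```bash
python3 -m handwheel '[[2,-0.3,0,0],[4,-0.6,0,0],[6.4,-1,0,0],[6.4,-1,1,0],[6.4,-1,3,0],[6.4,-1,5,0],[6.4,-1,7,0],[6.4,-1,8.5,0],[6.4,-1,8.7,0],[6.4,-1,8.7,0],[6.4,-1,8.7,0],[6.4,-1,8.7,0]]'
python3 - <<'E'
from slot import *
m=camera_model("wrist");im,d=grab_frame("wrist");cv2.imwrite("pics/w3.png",im);np.save("w3.npy",d)
p,r=tool();print(p,r.as_matrix()[:,0],sense()["force"])
cv2.imwrite("pics/w3c.png",cv2.resize(im[180:380,220:420],None,fx=3,fy=3,interpolation=cv2.INTER_NEAREST))
E
```

```text
t: 6.85
tcp_pos: [0.598, -0.0173, 0.1328]
orientation: [-0.059, 0.998, -0.0, 0.001]
force: [-0.3, -0.4, -1.5]
gripper_width: 0.0131
[ 0.5978 -0.0172  0.1326] [-0.993 -0.118 -0.002] [ 0.1581 -0.1519 -1.0052]
```

View pics/w3c.png

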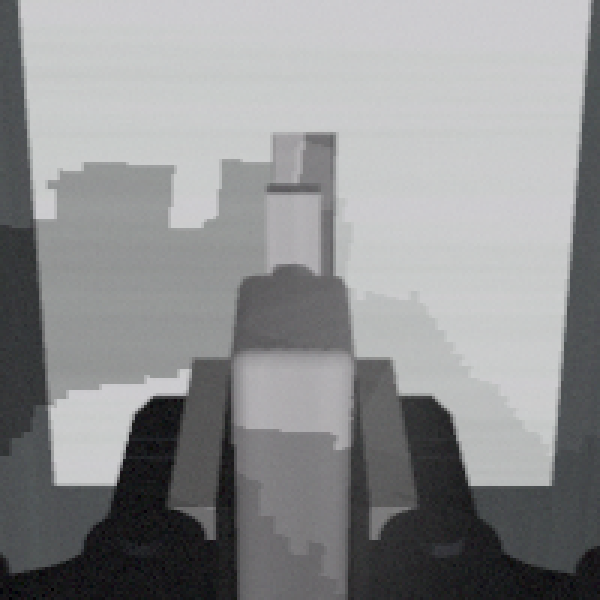

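```bash
python3 - <<'E'
from h import *
m=camera_model("wrist");p,r=tool();T=r.as_matrix();print(p)
f=lambda y,x,z: (T.T@(atz(m,y/3+180-.5,x/3+220-.5,z)-p))*1000
L=f(193,267,.0916);Rr=f(193,321,.0916);print("lug L,R near top",L,Rr)
for y in (135,170,270): print("slot L,R",f(y,273,.07),f(y,337,.07))
print("slot near end",f(133,305,.07))
print("hd",f(350,233,.1596),f(350,354,.1596))
d=np.load("w3.npy");print([(k,T.T@(atdepth(m,k,318,d[k,318])-p)*1000) for k in (246,250,256,262,275,290,300)])
E
```

```text
[ 0.5978 -0.0172  0.1326]
lug L,R near top [18.0135 -4.2231 40.9576] [18.0046  4.713  40.9533]
slot L,R [21.6882 -3.5231 62.55  ] [21.6771  8.1159 62.5444]
slot L,R [14.9916 -3.564  62.5633] [14.9801  8.192  62.5577]
slot L,R [-4.9062 -3.6857 62.603 ] [-4.9191  8.4186 62.5972]
slot near end [22.0612  2.2952 62.5464]
hd [ 23.4356  -6.5774 -27.0522] [ 23.4209   6.6507 -27.0585]
[(246, array([17.224 ,  0.4896, 39.9475])), (250, array([14.8662,  0.4921, 40.6401])), (256, array([11.4816,  0.4939, 41.1296])), (262, array([ 8.2581,  0.4939, 41.0883])), (275, array([22.7984,  0.3204, -8.3841])), (290, array([ 22.6846,   0.2766, -20.9113])), (300, array([ 21.8844,   0.2561, -26.7737]))]
```

Relative to the lug, the slot centre lies +2.0 mm along tool x and +2.05 mm along tool y. I'll correct that and start the insertion.

```bash
python3 -m handwheel '[[0.2,0.2,0,0],[0.2,0.2,0.3,0],[0.2,0.2,0.6,0],[0.2,0.2,0.9,0],[0.2,0.2,1.2,0],[0.2,0.2,1.4,0],[0.2,0.2,1.6,0],[0.2,0.2,1.7,0],[0.2,0.2,1.8,0],[0.2,0.2,1.8,0],[0.2,0.2,1.8,0]]'
python3 -c "
from h import *
print(sense()['force'],sense()['moment'],tool()[0])
im,d=grab_frame('wrist');cv2.imwrite('pics/w4c.png',cv2.resize(im[180:380,220:420],None,fx=3,fy=3,interpolation=cv2.INTER_NEAREST))"
```

```text
t: 8.0
tcp_pos: [0.5949, -0.0154, 0.1134]
orientation: [-0.059, 0.998, -0.0, 0.0]
force: [0.1, -0.9, 0.0]
gripper_width: 0.0128
[ 0.0845 -0.8631  0.0285] [0.033  0.0004 0.0004] [ 0.5949 -0.0154  0.1134]
```

View pics/w4c.png

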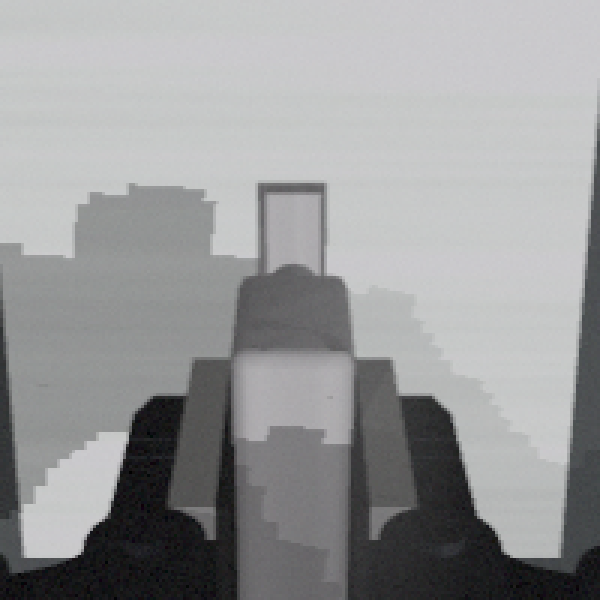

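The lug sits centred in the slot with its foot about 6 mm in and no contact force. I'll go on down in small steps and watch the force.

```bash
python3 -m handwheel '[[0,0,0.2,0],[0,0,0.4,0],[0,0,0.6,0],[0,0,0.7,0],[0,0,0.8,0],[0,0,0.8,0],[0,0,0.8,0]]'
python3 -m handwheel '[[0,0,0.1,0],[0,0,0.2,0],[0,0,0.3,0],[0,0,0.4,0],[0,0,0.4,0],[0,0,0.4,0]]'
python3 -m handwheel '[[0,0,0.1,0],[0,0,0.2,0],[0,0,0.3,0],[0,0,0.4,0],[0,0,0.4,0],[0,0,0.4,0]]'
```

```text
t: 8.75
tcp_pos: [0.5948, -0.0154, 0.1053]
orientation: [-0.059, 0.998, 0.0, 0.0]
force: [-0.3, -0.5, -0.2]
gripper_width: 0.0122
t: 9.35
tcp_pos: [0.595, -0.0155, 0.1015]
orientation: [-0.059, 0.998, -0.0, 0.0]
force: [-0.4, -0.8, 3.4]
gripper_width: 0.0127
t: 9.95
tcp_pos: [0.5949, -0.0154, 0.0974]
orientation: [-0.059, 0.998, -0.0, 0.0]
force: [0.6, -0.0, 4.1]
gripper_width: 0.0129
```

```bash
python3 -m handwheel '[[0,0,0.1,0],[0,0,0.2,0],[0,0,0.3,0],[0,0,0.4,0],[0,0,0.4,0],[0,0,0.4,0]]'
python3 -m handwheel '[[0,0,0.05,0],[0,0,0.1,0],[0,0,0.15,0],[0,0,0.15,0],[0,0,0.15,0]]'
```

```text
t: 10.55
tcp_pos: [0.595, -0.0154, 0.0935]
orientation: [-0.059, 0.998, -0.0, 0.0]
force: [-0.2, 0.4, 6.3]
gripper_width: 0.013
t: 11.05
tcp_pos: [0.595, -0.0154, 0.0921]
orientation: [-0.059, 0.998, -0.0, 0.0]
force: [-0.6, 0.3, 6.8]
gripper_width: 0.0131
```

```bash
python3 -m handwheel '[[0,0,0.05,0],[0,0,0.1,0],[0,0,0.1,0],[0,0,0.1,0]]'
```

```text
t: 11.45
tcp_pos: [0.595, -0.0154, 0.0913]
orientation: [-0.059, 0.998, -0.0, 0.0]
force: [-1.6, -0.4, 8.5]
gripper_width: 0.0132
```

```bash
python3 -m handwheel '[[0,0,0.03,0],[0,0,0.05,0],[0,0,0.05,0],[0,0,0.05,0]]'
```

```text
t: 11.85
tcp_pos: [0.5951, -0.0154, 0.0912]
orientation: [-0.059, 0.998, -0.0, 0.0]
force: [-2.7, 0.6, 11.0]
gripper_width: 0.0128
```

```bash
python3 -m handwheel '[[0,0,0.03,0],[0,0,0.03,0],[0,0,0.03,0]]'
```

```text
t: 12.15
tcp_pos: [0.5952, -0.0154, 0.0913]
orientation: [-0.059, 0.998, -0.0, 0.0]
force: [-2.8, -0.4, 12.6]
gripper_width: 0.0128
```

Firm stop felt: z holds at 91.3 mm while the force rises to 12.6 N. Now I'll turn clockwise, compensating for the ~1 mm the stud sits off the tool axis.

```bash
python3 -m handwheel '[[0,-0.01,0,0.08],[0,-0.02,0,0.16],[0.01,-0.03,0,0.24],[0.01,-0.03,0,0.32],[0.02,-0.04,0,0.4],[0.02,-0.04,0,0.4]]'; python3 -c "
from workcell import *
s=sense();print(s['force'],s['moment'],s['joint_pos'])"
```

```text
t: 12.75
tcp_pos: [0.5957, -0.016, 0.0913]
orientation: [0.142, 0.99, 0.0, 0.001]
force: [-0.0, 1.6, 9.5]
gripper_width: 0.0128
[-0.04207871  1.60230702  9.49664486] [ 0.02072349  0.00829424 -0.04289992] [-1.12835552e-01  2.24351612e-01  1.64542958e+00 -2.23703644e-05
  1.26924904e+00 -1.39894372e+00]
```

```bash
python3 -m handwheel '[[0,-0.01,0.02,0.1],[0.01,-0.02,0.02,0.2],[0.01,-0.03,0.02,0.3],[0.02,-0.04,0.02,0.4],[0.02,-0.04,0.02,0.5],[0.03,-0.05,0.02,0.6],[0.03,-0.05,0.02,0.6]]'; python3 -c "
from workcell import *
s=sense();print(s['force'],s['moment'])"
```

```text
t: 13.45
tcp_pos: [0.5955, -0.0164, 0.0913]
orientation: [0.428, 0.904, 0.0, 0.001]
force: [0.0, -0.8, 10.7]
gripper_width: 0.013
[ 9.88431104e-03 -8.45595168e-01  1.07100458e+01] [ 0.01674909 -0.00140438 -0.07660172]
```

```bash
python3 -m handwheel '[[0,-0.01,0,0.1],[0.01,-0.02,0,0.2],[0.01,-0.03,0,0.3],[0.02,-0.04,0,0.4],[0.03,-0.05,0,0.5],[0.03,-0.05,0,0.58],[0.03,-0.05,0,0.59],[0.03,-0.05,0,0.59]]'; python3 -c "
from h import *
s=sense();print(s['force'],s['moment'],tool()[1].as_matrix()[:,1],s['joint_pos'][5])
im,d=grab_frame('wrist');cv2.imwrite('pics/w5c.png',im);m=camera_model('wrist')
for c in ('wrist','side'):
  if c=='side': grab_frame(c)
  for q in landmark_of(c,'stud_head')[:2]: print(c,q)
"
```

```text
t: 14.25
tcp_pos: [0.5949, -0.0165, 0.0913]
orientation: [0.671, 0.741, 0.001, 0.001]
force: [0.2, -0.3, 10.3]
gripper_width: 0.013
[ 0.247  -0.269  10.2627] [-0.0026  0.0272  0.0054] [0.9951 0.0984 0.0028] -0.21235323064751938
wrist {'point': [336.8, 316.7], 'conf': 0.8}
side {'point': [309.9, 322.3], 'conf': 0.73}
side {'point': [237.3, 295.5], 'conf': 0.68}
```

View pics/w5c.png

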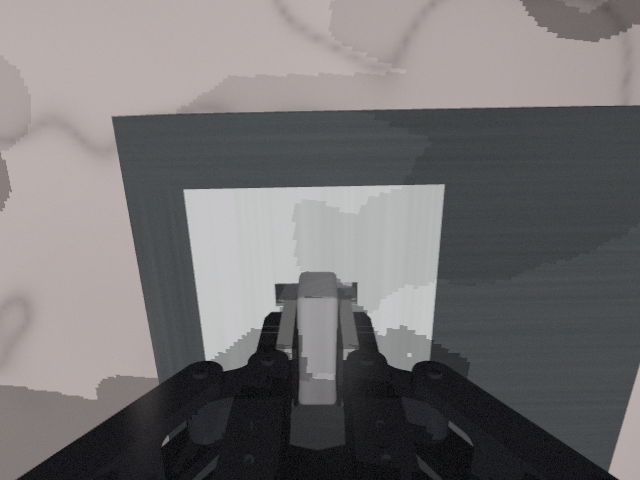

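The handle has turned with the gripper by about 91°. I'll ease up with the spring into the notch.

```bash
python3 -m handwheel '[[0,0,-0.2,0],[0,0,-0.4,0],[0,0,-0.6,0],[0,0,-0.8,0],[0,0,-0.8,0],[0,0,-0.8,0]]'
python3 -m handwheel '[[0,0,-0.1,0],[0,0,-0.2,0],[0,0,-0.2,0],[0,0,-0.2,0]]'
```

```text
t: 15.05
tcp_pos: [0.5942, -0.0164, 0.0981]
orientation: [0.671, 0.741, 0.0, 0.001]
force: [3.3, -0.4, 4.6]
gripper_width: 0.0134
t: 15.45
tcp_pos: [0.5935, -0.0163, 0.0997]
orientation: [0.671, 0.741, -0.0, -0.0]
force: [2.9, -0.3, 4.5]
gripper_width: 0.0128
```

```bash
python3 -m handwheel '[[0,0,-0.1,0],[0,0,-0.15,0],[0,0,-0.15,0]]'
```

```text
t: 15.75
tcp_pos: [0.5934, -0.0163, 0.1012]
orientation: [0.671, 0.741, -0.0, -0.0]
force: [2.9, -0.4, 3.7]
gripper_width: 0.0129
```

```bash
python3 -m handwheel '[[0,0,-0.1,0],[0,0,-0.15,0],[0,0,-0.15,0]]'
```

```text
t: 16.05
tcp_pos: [0.5934, -0.0163, 0.1027]
orientation: [0.671, 0.741, -0.0, -0.0]
force: [1.6, -0.6, 3.0]
gripper_width: 0.0127
```

```bash
python3 -m handwheel '[[0,0,-0.03,0],[0,0,-0.05,0],[0,0,-0.05,0]]'
```

```text
t: 16.35
tcp_pos: [0.5934, -0.0163, 0.103]
orientation: [0.671, 0.741, -0.0, -0.0]
force: [2.8, -0.5, 0.6]
gripper_width: 0.0133
```

The notch is reached at z = 103 mm: the force fell away after 11.7 mm of rise. I'll open and retreat straight up.

```bash
python3 -m handwheel '[[0,0,0,0],[0,0,0,0],[0,0,0,0],[0,0,0,0],[0,0,0,0]]' 4
python3 -m handwheel '[[0,0,-1,0],[0,0,-3,0],[0,0,-6,0],[0,0,-10,0],[0,0,-13,0],[0,0,-13,0],[0,0,-13,0]]'
python3 - <<'E'
from h import *
m=camera_model("wrist");im,d=grab_frame("wrist");cv2.imwrite("pics/w6.png",im)
q=cut_out("wrist","stud_head")
for k in q[:3]:
    c=cloud(m,d,k["pixels"]);t=c[c[:,2]>np.percentile(c[:,2],80)-.005];print(k["conf"],k["point"],t.mean(0),cv2.minAreaRect((t[:,:2]*1000).astype(np.float32)))
E
```

```text
t: 16.85
tcp_pos: [0.5935, -0.0163, 0.1032]
orientation: [0.671, 0.741, -0.0, -0.0]
force: [-0.5, 0.5, -0.7]
gripper_width: 0.0402
t: 17.55
tcp_pos: [0.5943, -0.0164, 0.2351]
orientation: [0.671, 0.741, 0.001, 0.001]
force: [0.6, 0.1, -0.9]
gripper_width: 0.0399
0.62 [232.5, 313.4] [ 0.5938 -0.0131  0.1297] ((593.8692626953125, -14.139360427856445), (13.857129096984863, 43.39033508300781), 6.139151096343994)
```

View pics/w6.png

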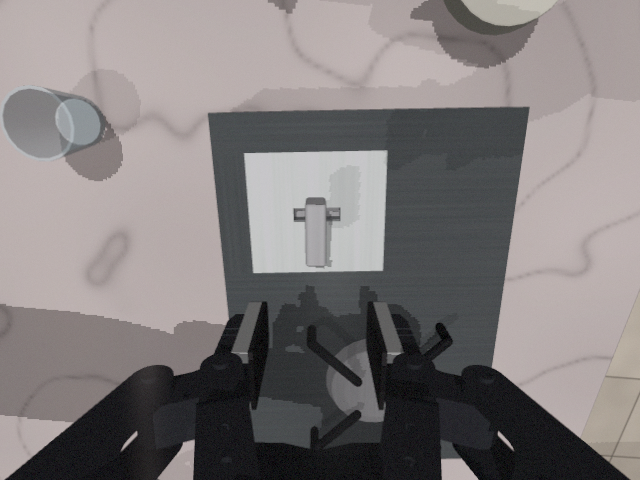

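The picture shows the stud upright in the slot, handle at pixel (232,315), square to the slot, and the gripper clear of it. Handle top is at 129.7 mm, so the lug's upper face is about 8.3 mm under the cover, inside the notch range.

```bash
python3 -c "
from workcell import *
print(sign_off(),sense()['force'])"
```

```text
the job is handed in; nothing more can be done
the job is handed in; nothing more can be done
```

The stud is fastened in the battery cover and the job is handed in at about 17.6 s. `sign_off` gives no verdict, so what follows rests on my own measurements.

- **What I did:** I gripped the steel stud in the stand and centred its lug over the slot with the wrist camera. I pressed it down to the firm stop and turned it about 91° clockwise. Then I eased it up 11.7 mm into the notch, let go and backed straight off.
- **Forces:** The highest force read at the wrist was 12.6 N, at the stop. These are readings between moves, so a short peak within a move would not show.
- **Final stud pose:** The handle stands square to the slot, 89–91° by camera. The lug's upper face is about 8 mm below the cover (allowed 2 to 19.5 mm), worked out from the handle's height.
- **Small disagreement:** The handle's centre measures about 3 mm from the slot's centre. I took this as slight play or camera error, inside the 6 mm limit and far below the tilt limit, but I did not measure the tilt separately.
- **Other things on the counter:** I did not measure the bystanders again at the end. I saw no sign of contact with them.

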